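Make up the packing and marking kits at a laundry dispatch bench

TASK

Make up two kits, one thing to a pocket, each standing upright on the pocket floor as it stood on the bench: the blue tray gets the roll of brown tape and the full carton of safety pins, the yellow tray gets the amber ink jar and the hand stamp; either pocket of the tray will do. The three white cartons look the same but two are empty, so lift them in turn to find the heavy one, and set each empty one back upright where it stood. Leave the red tape and the green jar alone.

Things in the scene. Friction and masses are not known exactly. Their poses are not given: they have to be found in the camera images.
- blue_tray: Blue plastic kit tray fixed to the bench, 190 mm along its x, 98 mm along its y. Two equal pockets, each 86 by 86 mm inside, centred at x = +46 and x = -46 mm, y = 0 from its origin. Floor 4 mm thick; rim and divider 6 mm thick, tops 12 mm above the bench. Origin: centre of its underside, on the bench; z up. Its things fit a pocket at any turn; a carton best square to it.
- yellow_tray: Yellow plastic kit tray fixed to the bench, 190 mm along its x, 98 mm along its y. Two equal pockets, each 86 by 86 mm inside, centred at x = +46 and x = -46 mm, y = 0 from its origin. Floor 4 mm thick; rim and divider 6 mm thick, tops 12 mm above the bench. Origin: centre of its underside, on the bench; z up. Its things fit a pocket at any turn; a carton best square to it.
- brown_tape_mid (a point): Roll of brown packing tape lying flat (core axis vertical, along its z): 60 mm outer diameter, 30 mm core hole, 48 mm high, about 140 g. Point at its centre, 24 mm above its underside.
- box_1_mid (a point): One of three identical white cartons with a grey band over the top: 64 mm along its x, 48 mm along its y, 50 mm high. Two are empty (about 60 g), one is full (about 450 g); only the weight tells which. Point at the carton's centre, 25 mm above its underside; its z is up.
- box_2_mid (a point): One of three identical white cartons with a grey band over the top: 64 mm along its x, 48 mm along its y, 50 mm high. Two are empty (about 60 g), one is full (about 450 g); only the weight tells which. Point at the carton's centre, 25 mm above its underside; its z is up.
- box_3_mid (a point): One of three identical white cartons with a grey band over the top: 64 mm along its x, 48 mm along its y, 50 mm high. Two are empty (about 60 g), one is full (about 450 g); only the weight tells which. Point at the carton's centre, 25 mm above its underside; its z is up.
- amber_jar_mid (a point): Closed round jar of amber colour with a black cap and a paper label: 52 mm diameter, 70 mm high with the cap (cap 48 mm diameter, top 14 mm), about 160 g. Point at its centre, 35 mm above its underside; z up.
- stamp_mid (a point): Hand stamp standing upright: black and light-wood base 60 mm along its x, 40 mm along its y, 18 mm high, with an upright round wooden handle in the middle, 26 mm diameter from 30 to 56 mm above the bench, a knob up to 32 mm diameter above that; 80 mm high in all, about 100 g. Point on the handle's axis, 40 mm above the underside; z up.
- red_tape_mid (a point): Bystander: leave it where it stands. Roll of red tape, otherwise like the brown one (60 mm diameter, 48 mm high). Point at its centre, 24 mm up.
- green_jar_mid (a point): Bystander: leave it where it stands. Green jar with a white cap, otherwise like the amber one (52 mm diameter, 70 mm high). Point at its centre, 35 mm up.
Not all that is in view belongs to the job. What is shaped like the part that bears box_3_mid but pink or purple is not meant.

How it is judged (in metres and radians):
At the end, for the whole second after the job is handed in: Brown tape and the full carton (over 2.5 N on the tray) in the blue tray, amber jar and stamp in the yellow: each within 25 mm of a pocket centre along both tray axes, on its floor (5 mm), upright (0.08 rad). Empty cartons upright within 30 mm, red tape, green jar 25 mm of their starts. All at rest ((x of brown_tape_mid in the frame of blue_tray between 0.021 and 0.071 m or x of brown_tape_mid in the frame of blue_tray between -0.071 and -0.021 m) and y of brown_tape_mid in the frame of blue_tray between -0.025 and 0.025 m and z of brown_tape_mid in the frame of blue_tray between 0.023 and 0.033 m and angle between each of brown_tape_mid, amber_jar_mid, stamp_mid's own z axis and vertical below 0.08 rad and (x of amber_jar_mid in the frame of yellow_tray between 0.021 and 0.071 m or x of amber_jar_mid in the frame of yellow_tray between -0.071 and -0.021 m) and y of amber_jar_mid in the frame of yellow_tray between -0.025 and 0.025 m and z of amber_jar_mid in the frame of yellow_tray between 0.034 and 0.044 m and (x of stamp_mid in the frame of yellow_tray between 0.021 and 0.071 m or x of stamp_mid in the frame of yellow_tray between -0.071 and -0.021 m) and y of stamp_mid in the frame of yellow_tray between -0.025 and 0.025 m and z of stamp_mid in the frame of yellow_tray between 0.039 and 0.049 m and (((x of box_1_mid in the frame of blue_tray between 0.021 and 0.071 m or x of box_1_mid in the frame of blue_tray between -0.071 and -0.021 m) and y of box_1_mid in the frame of blue_tray between -0.025 and 0.025 m and z of box_1_mid in the frame of blue_tray between 0.024 and 0.034 m and angle between each of box_1_mid, box_2_mid, box_3_mid's own z axis and vertical below 0.08 rad and contact force between box_1 and blue_tray above 2.5 N and distance of each of box_2_mid, box_3_mid from where it was at the start of the episode below 0.03 m) or ((x of box_2_mid in the frame of blue_tray between 0.021 and 0.071 m or x of box_2_mid in the frame of blue_tray between -0.071 and -0.021 m) and y of box_2_mid in the frame of blue_tray between -0.025 and 0.025 m and z of box_2_mid in the frame of blue_tray between 0.024 and 0.034 m and angle between each of box_2_mid, box_1_mid, box_3_mid's own z axis and vertical below 0.08 rad and contact force between box_2 and blue_tray above 2.5 N and distance of each of box_1_mid, box_3_mid from where it was at the start of the episode below 0.03 m) or ((x of box_3_mid in the frame of blue_tray between 0.021 and 0.071 m or x of box_3_mid in the frame of blue_tray between -0.071 and -0.021 m) and y of box_3_mid in the frame of blue_tray between -0.025 and 0.025 m and z of box_3_mid in the frame of blue_tray between 0.024 and 0.034 m and angle between each of box_3_mid, box_1_mid, box_2_mid's own z axis and vertical below 0.08 rad and contact force between box_3 and blue_tray above 2.5 N and distance of each of box_1_mid, box_2_mid from where it was at the start of the episode below 0.03 m)) and distance of each of red_tape_mid, green_jar_mid from where it was at the start of the episode below 0.025 m and linear speed of each of brown_tape, red_tape, box_1, box_2, box_3, amber_jar, green_jar, stamp below 0.02 m/s); the robot touches nothing.
It fails at once if the red tape is disturbed (moved more than 25 mm) (distance of red_tape_mid from where it was at the start of the episode above 0.025 m).
It fails at once if the green jar is disturbed (moved more than 25 mm) (distance of green_jar_mid from where it was at the start of the episode above 0.025 m).
It also fails if it takes over 136 s, if anything falls off the work surface, if the arm or the gripper's body presses on something with over 40 N, if the wrist force passes 120 N, or if a joint passes its speed limit or range.

ROBOT

A 6-joint arm with a two-finger parallel gripper is mounted at the origin on the work surface. World frame = base frame: x ahead of the robot, y to its left, z up, the work surface at z = 0. Lengths are in mm, angles in rad, forces in N, time in s.
With the tool pointing down it reaches from about 275 to 725 mm from the base axis. Payload 5.6 kg.
Tool frame: the origin (TCP) lies on the centre line of the jaws, within the pads' length; the fingertips stand 17 mm ahead of it and the grasp point (between the pads) lies 2 mm behind it (manip.tips_ahead is the distance from the TCP to the fingertips, in mm); z points along the fingers, x is the direction in which the jaws open and shut, and the axes are right-handed (so a half turn about z gives the same grasp; the last joint's range is limited). The gripper opens to 85 mm and grips with 20 to 120 N. Pads are 22 mm wide; open, the fingers measure 114 mm over their backs; the gripper's body (76 mm by 85 mm) begins 54 mm behind the grasp point. The pads swing forward as they close: fully open they stand 13 mm farther back than shut.
Start: joints at [-0.924, 0.255, 0.108, 0, -1.424, -0.285], TCP at [194.696, -514.38, 248.283] pointing down, gripper open.
Joint ranges: [-2.95, 2.95], [-1.21, 1.97], [-1.09, 1.5], [-2.87, 1.71], [-2.94, -0.07], [-3.05, 3.05]. Speed limits (rad/s): [2.57, 2.57, 3.14, 3.14, 3.14, 3.14].

INTERFACE

Orientations are given as a rotation vector (axis times angle).
In Python, from station import manip gives the robot as it stands.
- The arm moves only by the tool send_rows, never from a script. Its argument "motion" is one flat list of numbers, 5 for each row, row after row: the opening, from 0 (shut) to 1 (fully open), then the shift along the tool's x, y, z in cm, then the turn about the tool's z in degrees. A call has 1 to 8 rows; each row shifts and turns the commanded pose from where the row before left it, along the tool's axes as they then stand; what a row does not reach is not made up. A row lasts 1/10 s, in which the tool goes at most 50 mm and 8.59 degrees, less where a joint would pass 70% of its speed; a pose out of reach is approached as far as the arm can. A call with a gripper value outside its range is refused whole. The fingers move at their own pace and stop on an object; "force" is the grip in N (left out, the last holds). Time passes only in rows, so rows that do not move let the fingers close. It gives the time, the measured TCP pose, the force and the opening at its end, in the units of the state.
- manip.state(): the state, without advancing time (a new reading comes with each control period).
- manip.snapshot(name): name is "scene" or "top" or "wrist"; returns (picture, depth): 480x640x3 uint8, blue, green, red; 480x640 float32, mm along the optical axis (not along the pixel's ray), 0 where there is no reading.
- manip.camera_params(name): a dict with "fx", "fy", "cx", "cy" (pixels), "origin" and "attitude" of the camera in the world. Camera axes: x right, y down, z forward; pixel columns grow to the right and rows downward; lengths in mm; the calibration is good to about 2 mm. A picture is of the moment at which its call begins: read the wrist's pose just before it. camera_params takes no time and is no camera call; for the wrist camera it gives the pose at the moment of the call.
- manip.close_job(): hands the job in, once; it reports no verdict.
The state is a dict: "time": time; "joint_pos": joint angles; "joint_velocities": joint speeds; "effort": joint torques, N m; "ee_pos": TCP position; "eef_rot": TCP orientation; "force": force on the tool from outside, world axes, zero at the start; "wrist_torque": the same for the moment, N m; "finger_gap": opening from 0.0 (shut) to 1.0 (fully open).
Only numpy, scipy, OpenCV 4.12 (cv2) and the standard library are available. Lean on these libraries where they do the work, as an engineer would, in place of code of your own. Each camera call takes 0.05 s, during which the arm holds its last target.

## Working session

There is one attempt and no reset: what is moved stays moved. The work goes in short steps, Python scripts to look and compute and a tool call to move; the robot and the scene stay as the last step left them, time stands still between calls to the robot, and variables do not carry over. Pictures are saved under pics/ and viewed, and the job is handed in when it is done.

Besides the shell and the picture viewer there is one more tool, called after "Call:" as name(argument=value, ...) on one line, values as JSON. send_rows: Moves the arm, as the interface text tells. Its arguments: {"type":"object","properties":{"motion":{"type":"array","items":{"type":"number"}},"force":{"type":"number"}},"required":["motion"]}

```bash
ls; mkdir -p pics
python3 - <<'E'
from station import manip
import cv2,numpy as np
print(manip.state())
for n in ["scene","top"]:
    im,d=manip.snapshot(n); cv2.imwrite(f"pics/{n}0.png",im); np.savez(f"pics/{n}0.npz",im=im,d=d)
    print(n,manip.camera_params(n))
print(manip.tips_ahead)
E
```

```text
pics
{'time': 0.0, 'joint_pos': array([-9.24396570e-01,  2.55768560e-01,  1.06976228e-01, -5.05311499e-04,
       -1.42389424e+00, -2.84634931e-01]), 'joint_velocities': array([ 1.35854242e-03,  4.68396560e-04, -5.36873264e-04, -2.47548691e-03,
        5.93992489e-05, -3.42659045e-04]), 'effort': array([ 2.13368243e-03, -3.86634493e+01,  2.37947041e+01,  5.36470056e+00,
       -5.98948449e-03, -9.06463265e-05]), 'ee_pos': array([ 194.57192717, -513.92585243,  247.36852282]), 'eef_rot': array([-1.78473264e+00, -2.58341767e+00, -1.67805431e-03]), 'force': array([-0.71286139,  0.7965099 ,  0.28417044]), 'wrist_torque': array([-0.04202302, -0.04304706,  0.00849272]), 'finger_gap': 1.0039400008695096}
scene {'fx': 515.6940302200985, 'fy': 515.6940302200985, 'cx': 322.77709826911484, 'cy': 237.07883127135122, 'origin': array([863.20377061, 366.44413997, 829.57211934]), 'attitude': array([-1.08270806, -2.59576464,  0.77302877])}
top {'fx': 545.6952596090649, 'fy': 545.6952596090649, 'cx': 324.53411920951913, 'cy': 233.2044698054331, 'origin': array([ 393.7108779 ,  -19.06689916, 1218.97630023]), 'attitude': array([-2.16860941,  2.15507419, -0.10667021])}
17.0
```

View pics/scene0.png

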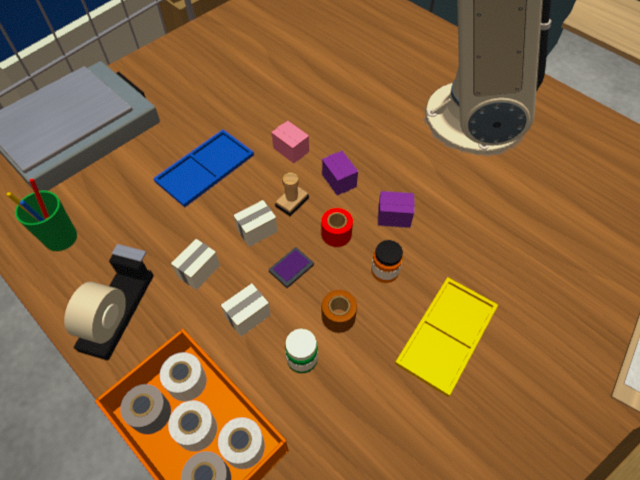

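View pics/top0.png

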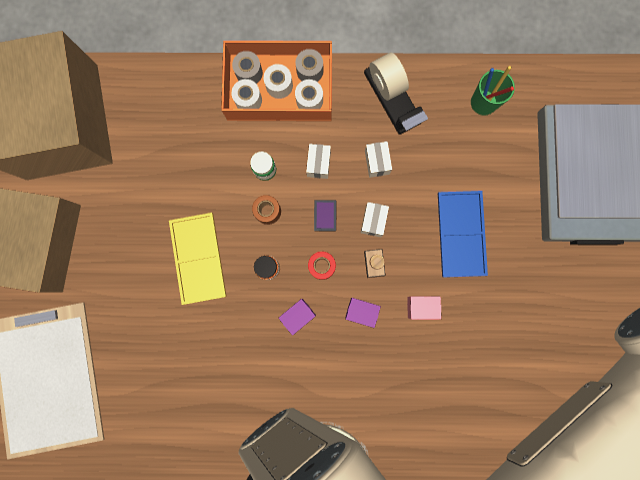

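The top view shows cartons at about (318,160), (378,158), (375,218), and the stamp at (375,263). The brown tape is at (266,209), the amber jar at (265,266), red tape at (322,265) and green jar at (262,165). The blue tray is near (463,234) and the yellow near (197,258).

```bash
cat > h.py <<'E'
import numpy as np,cv2
from scipy.spatial.transform import Rotation as R
def cloud(d,p):
    v,u=np.mgrid[0:480,0:640]
    P=np.stack([(u-p['cx'])/p['fx']*d,(v-p['cy'])/p['fy']*d,d],-1)
    return P@R.from_rotvec(p['attitude']).as_matrix().T+p['origin']
def rect(xy):
    (c,s,a)=cv2.minAreaRect(xy.astype(np.float32)); return np.round(c,1),np.round(s,1),round(a,1)
E
python3 - <<'E'
from station import manip
from h import *
for n in ["top","scene"]:
    z=np.load(f"pics/{n}0.npz");im,d=z['im'],z['d'];p=manip.camera_params(n)
    W=cloud(d,p); ok=d>0
    x,y,zz=W[...,0],W[...,1],W[...,2]
    roi=ok&(x>240)&(x<640)&(abs(y)<400)
    print(n,"bench z",np.median(zz[roi&(abs(zz)<8)]))
    m=(roi&(zz>28)&(zz<100)).astype(np.uint8)
    k,l,s,c=cv2.connectedComponentsWithStats(m)
    for i in range(1,k):
        if s[i,4]<60: continue
        q=l==i; top=np.percentile(zz[q],95); t=q&(zz>top-6)
        print(np.round(c[i]),s[i,4],"top %.1f"%top,"rect",rect(W[t][:,:2]),"circ",cv2.minEnclosingCircle(W[t][:,:2].astype(np.float32)), im[t].mean(0).round())
    hsv=cv2.cvtColor(im,cv2.COLOR_BGR2HSV);H,S=hsv[...,0],hsv[...,1]
    for nm,lo,hi in [("blue",105,120),("yellow",25,34)]:
        m=(roi&(H>=lo)&(H<=hi)&(S>150)&(zz<25)).astype(np.uint8)
        k,l,s,c=cv2.connectedComponentsWithStats(m);i=1+s[1:,4].argmax();q=l==i
        print(nm,c[i],rect(W[q][:,:2]),np.percentile(zz[q],[5,50,95]))
E
```

```text
top bench z 0.3403878930305382
[266. 209.] 499 top 51.3 rect (array([574. , 120.9]), array([57.2, 58.7]), 78.7) circ ((573.6386108398438, 120.8499526977539), 29.839502334594727) [ 70. 111. 174.]
[375. 219.] 685 top 54.0 rect (array([ 553. , -116.6]), array([47.7, 65. ]), 78.3) circ ((553.2071533203125, -117.27366638183594), 38.34009552001953) [208. 217. 219.]
[321. 265.] 461 top 51.8 rect (array([451.9,  -1.3]), array([57.1, 58.1]), 22.4) circ ((451.091064453125, -1.868104338645935), 29.69749641418457) [ 74.  84. 218.]
[377. 262.] 175 top 82.3 rect (array([ 458.1, -118.6]), array([28.3, 26. ]), 19.6) circ ((458.544921875, -118.18679809570312), 14.669734954833984) [123. 169. 208.]
[266. 267.] 483 top 73.4 rect (array([445.5, 117.7]), array([46.3, 44.7]), 1.0) circ ((446.264404296875, 117.3882827758789), 23.87503433227539) [56. 60. 65.]
[425. 308.] 728 top 53.6 rect (array([ 361.7, -222.5]), array([46.4, 64.2]), 0.4) circ ((362.2808532714844, -222.84852600097656), 38.9681396484375) [183. 174. 233.]
[296. 317.] 692 top 53.3 rect (array([341.2,  50.2]), array([47.8, 64.3]), 39.5) circ ((
[... 1377 characters left out ...]
, 4.00e-01]), array([60.9, 57.8]), 43.0) circ ((452.3638610839844, 0.19145368039608002), 30.766109466552734) [ 10.  23. 206.]
[387. 258.] 887 top 70.9 rect (array([446.4, 119.7]), array([47.8, 46.4]), 19.1) circ ((446.9225158691406, 119.582275390625), 24.45174217224121) [29. 31. 35.]
[339. 308.] 911 top 49.4 rect (array([574.8, 123. ]), array([59.1, 58.6]), 74.9) circ ((573.7882690429688, 123.51116943359375), 30.566207885742188) [ 14.  82. 152.]
blue [203.04811899 167.17906095] (array([ 522.1, -311.5]), array([198.5, 102.9]), 2.0) [ 0.70502976  3.88087844 12.00734832]
yellow [446.59409409 335.89906573] (array([462.8, 276.7]), array([200.5, 100. ]), 10.8) [ 1.21980575  3.96108009 12.42764562]
```

Run:
```python
from station import manip
from h import *
for n in ["top","scene"]:
    z=np.load(f"pics/{n}0.npz");im,d=z['im'],z['d'];p=manip.camera_params(n)
    W=cloud(d,p); ok=d>0
    x,y,zz=W[...,0],W[...,1],W[...,2]
    roi=ok&(x>620)&(x<770)&(y>-180)&(y<180)
    m=(roi&(zz>28)&(zz<100)).astype(np.uint8)
    k,l,s,c=cv2.connectedComponentsWithStats(m)
    for i in range(1,k):
        if s[i,4]<60: continue
        q=l==i; top=np.percentile(zz[q],95); t=q&(zz>top-6)
        print(n,np.round(c[i]),s[i,4],"top %.1f"%top,"rect",rect(W[t][:,:2]),"circ",cv2.minEnclosingCircle(W[t][:,:2].astype(np.float32)), im[t].mean(0).round())
    for nm,cx,cy in [("blue",525,-313),("yellow",463,275)]:
        q=ok&(abs(x-cx)<125)&(abs(y-cy)<85)&(zz>7)&(zz<18)
        k,l,s,c=cv2.connectedComponentsWithStats(q.astype(np.uint8))
        q=l==1+s[1:,4].argmax()
        print(n,nm,rect(W[q][:,:2]))
    q=ok&(abs(x-458)<45)&(abs(y+118)<45)&(zz>12)&(zz<22)
    print(n,"stampbase",rect(W[q][:,:2]),q.sum())
    # grey band direction on cartons
for nm,(u,v) in dict(a=(318,160),b=(378,158),c=(375,218),s=(375,263)).items():
    pass
z=np.load("pics/top0.npz");im=z['im']
cv2.imwrite("pics/crop.png",cv2.resize(im[130:290,230:420],None,fx=4,fy=3.7,interpolation=cv2.INTER_CUBIC))
```

```text
top [401. 124.] 76 top 69.9 rect (array([ 760.9, -176.5]), array([23.9,  9.9]), 32.7) circ ((758.2783813476562, -172.4385528564453), 11.927264213562012) [100.  95.  96.]
top [378. 158.] 696 top 53.6 rect (array([ 687.8, -125.2]), array([64.6, 48.1]), 9.4) circ ((688.22265625, -125.00096893310547), 38.34450149536133) [204. 214. 216.]
top [318. 160.] 676 top 53.9 rect (array([682.7,   7.5]), array([47.8, 64.6]), 84.7) circ ((683.5076904296875, 7.248068809509277), 39.05268096923828) [205. 215. 217.]
top [262. 165.] 514 top 73.6 rect (array([669.7, 129.8]), array([46.6, 45.9]), 23.9) circ ((670.0161743164062, 129.68272399902344), 23.959911346435547) [225. 235. 234.]
top blue (array([ 525.6, -313.9]), array([190.4, 100.1]), 2.1)
top yellow (array([467. , 275.8]), array([190.8,  99.3]), 10.9)
top stampbase (array([ 457.8, -118.3]), array([59.1, 40. ]), 6.9) 266
scene [194. 261.] 1114 top 51.3 rect (array([ 688.9, -123.9]), array([65. , 50.7]), 9.0) circ ((689.0244140625, -122.54219818115234), 38.84340286254883) [174. 197. 198.]
scene [141. 264.] 154 top 68.0 rect (array([ 759.5, -176. ]), array([28.4, 12.3]), 26.3) circ ((757.63037109375, -172.16966247558594), 14.319743156433105) [84. 82. 84.]
scene [245. 307.] 1232 top 51.5 rect (array([684.1,   9.2]), array([49.6, 64.3]), 84.6) circ ((684.31494140625, 9.92104721069336), 39.42791748046875) [180. 200. 201.]
scene [301. 349.] 1044 top 71.1 rect (array([671.1, 131.1]), array([47.3, 46.9]), 45.3) circ ((670.559326171875, 131.5743408203125), 24.275989532470703) [211. 228. 225.]
scene blue (array([ 525.9, -311.4]), array([191.8, 103.1]), 2.2)
scene yellow (array([466.8, 277.5]), array([192.8,  98.1]), 10.7)
scene stampbase (array([ 459.8, -115.7]), array([59.4, 41.5]), 5.8) 320
```

View pics/crop.png

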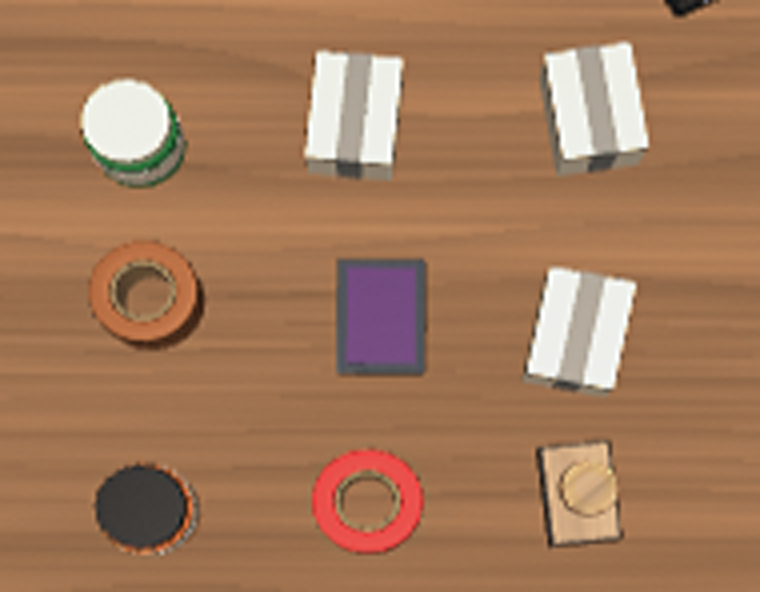

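```bash
cat >> h.py <<'E'
T=dict(C1=(683.5,8.4,84.7),C2=(688.4,-124.5,-80.8),C3=(553.2,-115.5,78.3),stamp=(458.8,-117,96.4),brown=(574,122,None),amber=(446.3,118.6,None),
 B1=(571.8,-311,92.1),B2=(479.8,-314.4,92.1),Y1=(512.1,285.3,100.8),Y2=(421.7,268.1,100.8))
def go(name,z,jaw=None):
    from station import manip
    s=manip.state();M=R.from_rotvec(s['eef_rot']).as_matrix()
    x,y,a=T[name] if isinstance(name,str) else name
    if jaw is not None:a=jaw
    cur=np.degrees(np.arctan2(M[1,0],M[0,0]))
    turn=0 if a is None else -((a-cur+90)%180-90)   # tool z down -> sign flipped
    zx=R.from_rotvec([0,0,np.radians(-turn)])
    M2=zx.as_matrix()@M
    D=np.array([x,y,z])-s['ee_pos']
    print("t %.1f"%s['time'],"pos",s['ee_pos'].round(1),"jaw %.1f"%cur,"tilt",M[:,2].round(3),"F",s['force'].round(2),"gap %.2f"%s['finger_gap'],"q6 %.2f"%s['joint_pos'][5])
    print(" turn deg %.1f"%turn," | shift cm unturned",(M.T@D/10).round(2)," | after turn",(M2.T@D/10).round(2))
E
python3 -c "
from h import *
go('C3',150)"
```

```text
t 0.1 pos [ 194.6 -514.   247.5] jaw 110.7 tilt [-0.001  0.002 -1.   ] F [ 1.24 -0.28  0.36] gap 1.00 q6 -0.28
 turn deg 32.4  | shift cm unturned [24.56 47.65  9.79]  | after turn [46.28 27.04  9.83]
```

Call:
send_rows(motion=[1, 0, 0, 0, 8.1, 1, 0, 0, 0, 8.1, 1, 0, 0, 0, 8.1, 1, 0, 0, 0, 8.1, 1, 3.3, 1.93, 0, 0, 1, 3.3, 1.93, 0, 0, 1, 3.3, 1.93, 0, 0, 1, 3.3, 1.93, 0, 0], force=40)

```text
time: 0.9
ee_pos: [297.6, -399.4, 247.9]
eef_rot: [-2.436, -1.983, -0.0]
force: [0.2, -0.7, 0.2]
finger_gap: 1.001
```

Call:
send_rows(motion=[1, 3.3, 1.93, 0, 0, 1, 3.3, 1.93, 0, 0, 1, 3.3, 1.93, 0, 0, 1, 3.3, 1.93, 0, 0, 1, 3.3, 1.93, 0, 0, 1, 3.3, 1.93, 0, 0, 1, 3.3, 1.93, 0, 0, 1, 3.3, 1.93, 0, 0])

```text
time: 1.7
ee_pos: [502.2, -171.9, 248.0]
eef_rot: [-2.435, -1.984, 0.001]
force: [-0.3, 0.1, 0.2]
finger_gap: 0.999
```

```bash
python3 -c "
from h import *
go('C3',36)"
```

```text
t 1.7 pos [ 502.2 -171.9  248. ] jaw 78.3 tilt [-0.001  0.    -1.   ] F [-0.33  0.13  0.17] gap 1.00 q6 -1.74
 turn deg 0.0  | shift cm unturned [ 6.56  3.86 21.19]  | after turn [ 6.56  3.86 21.19]
```

Call:
send_rows(motion=[1, 3.28, 1.93, 0, 0, 1, 3.28, 1.93, 0, 0, 1, 0, 0, 4, 0, 1, 0, 0, 4, 0, 1, 0, 0, 4, 0, 1, 0, 0, 4, 0, 1, 0, 0, 0, 0])

```text
time: 2.4
ee_pos: [548.1, -116.6, 82.4]
eef_rot: [-2.43, -1.977, 0.014]
force: [-0.6, -0.1, 0.3]
finger_gap: 0.995
```

```bash
python3 -c "
from h import *
go('C3',36)
from station import manip
im,d=manip.snapshot('wrist');cv2.imwrite('pics/w1.png',im)"
```

```text
t 2.4 pos [ 548.1 -116.6   82.4] jaw 78.3 tilt [-0.013  0.001 -1.   ] F [-0.62 -0.09  0.32] gap 1.00 q6 -1.84
 turn deg -0.0  | shift cm unturned [0.21 0.53 4.63]  | after turn [0.21 0.53 4.63]
```

View pics/w1.png

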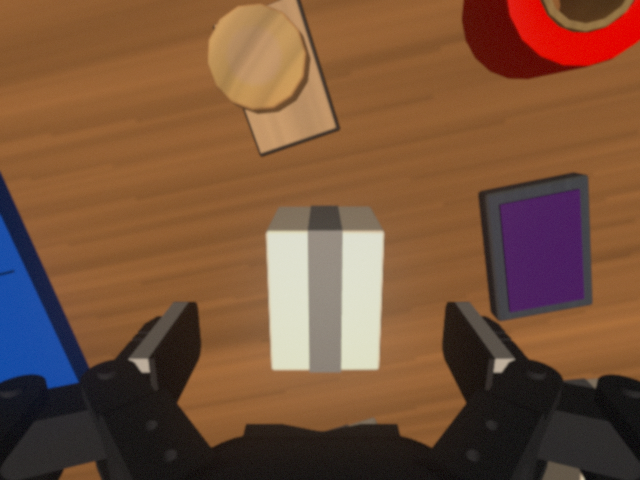

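Wrist view: the carton is centred between the jaws (carton u≈325, jaw middle u≈322) and square to them.

```bash
python3 -c "
from h import *
go('C3',36)"
```

```text
t 2.5 pos [ 550.7 -117.1   86.2] jaw 78.3 tilt [-0.006 -0.    -1.   ] F [0.47 0.87 0.98] gap 1.00 q6 -1.84
 turn deg 0.0  | shift cm unturned [0.21 0.24 5.02]  | after turn [0.21 0.24 5.02]
```

Call:
send_rows(motion=[1, 0.1, 0.1, 1.5, 0, 1, 0, 0, 1.5, 0, 1, 0, 0, 1.3, 0, 1, 0, 0, 0.8, 0, 1, 0, 0, 0, 0, 1, 0, 0, 0, 0])

```text
time: 3.05
ee_pos: [554.9, -116.3, 38.8]
eef_rot: [2.434, 1.983, 0.002]
force: [0.8, 0.3, -0.2]
finger_gap: 1.002
```

```bash
python3 -c "
from h import *
go('C3',36)"
```

```text
t 3.0 pos [ 554.9 -116.3   38.8] jaw 78.4 tilt [ 0.002 -0.    -1.   ] F [ 0.85  0.3  -0.2 ] gap 1.00 q6 -1.84
 turn deg 0.1  | shift cm unturned [ 0.05 -0.18  0.28]  | after turn [ 0.05 -0.18  0.28]
```

Close (tiny remaining z), then lift 60 mm and hold.

Call:
send_rows(motion=[0, 0, 0, 0.2, 0, 0, 0, 0, 0, 0, 0, 0, 0, 0, 0, 0, 0, 0, 0, 0, 0, 0, 0, 0, 0, 0, 0, 0, 0, 0, 0, 0, 0, 0, 0, 0, 0, 0, 0, 0], force=40)

```text
time: 3.85
ee_pos: [554.3, -116.2, 35.8]
eef_rot: [2.435, 1.984, 0.001]
force: [-0.8, 1.1, 6.1]
finger_gap: 0.557
```

Call:
send_rows(motion=[0, 0, 0, -1, 0, 0, 0, 0, -2, 0, 0, 0, 0, -2, 0, 0, 0, 0, -1, 0, 0, 0, 0, 0, 0, 0, 0, 0, 0, 0, 0, 0, 0, 0, 0])

```text
time: 4.55
ee_pos: [553.0, -116.1, 94.0]
eef_rot: [-2.435, -1.983, 0.003]
force: [-0.4, 0.2, -1.1]
finger_gap: 0.554
```

```bash
python3 -c "
from h import *
go('C3',36)
from station import manip
im,d=manip.snapshot('wrist');cv2.imwrite('pics/w2.png',im)
go('C3',36)"
```

```text
t 4.5 pos [ 553.  -116.1   94. ] jaw 78.3 tilt [-0.002  0.    -1.   ] F [-0.4   0.24 -1.07] gap 0.55 q6 -1.84
 turn deg 0.0  | shift cm unturned [0.06 0.02 5.8 ]  | after turn [0.06 0.02 5.8 ]
t 4.6 pos [ 553.1 -116.2   94.1] jaw 78.3 tilt [-0.002  0.    -1.   ] F [ 0.25  0.16 -1.34] gap 0.56 q6 -1.84
 turn deg 0.0  | shift cm unturned [0.07 0.01 5.81]  | after turn [0.07 0.01 5.81]
```

View pics/w2.png

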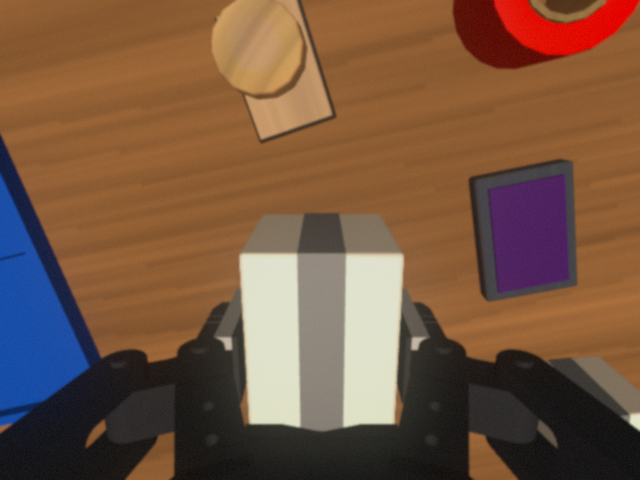

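Carton lifted and held square between the jaws. The force is about −1.1 N, so this one is empty; putting it back.

Call:
send_rows(motion=[0, 0, 0, 1.5, 0, 0, 0, 0, 2, 0, 0, 0, 0, 1.5, 0, 0, 0, 0, 0.5, 0, 0, 0, 0, 0.3, 0, 0, 0, 0, 0, 0, 0, 0, 0, 0, 0])

```text
time: 5.3
ee_pos: [554.4, -116.2, 38.0]
eef_rot: [2.435, 1.984, 0.001]
force: [0.1, -0.5, -0.6]
finger_gap: 0.552
```

Call:
send_rows(motion=[1, 0, 0, 0, 0, 1, 0, 0, 0, 0, 1, 0, 0, 0, 0, 1, 0, 0, 0, 0, 1, 0, 0, 0, 0, 1, 0, 0, -3, 0, 1, 0, 0, -4, 0, 1, 0, 0, -4, 0])

```text
time: 6.1
ee_pos: [553.4, -116.3, 148.3]
eef_rot: [-2.435, -1.984, 0.002]
force: [1.2, 0.2, 0.8]
finger_gap: 1.006
```

```bash
python3 -c "
from h import *
go('C2',150)
from station import manip
im,d=manip.snapshot('wrist');cv2.imwrite('pics/w3.png',im)
"
```

```text
t 6.1 pos [ 553.4 -116.3  148.3] jaw 78.3 tilt [-0.001 -0.    -1.   ] F [1.15 0.16 0.83] gap 1.01 q6 -1.84
 turn deg -20.9  | shift cm unturned [ 1.92 13.39 -0.19]  | after turn [-2.97 13.2  -0.19]
```

View pics/w3.png

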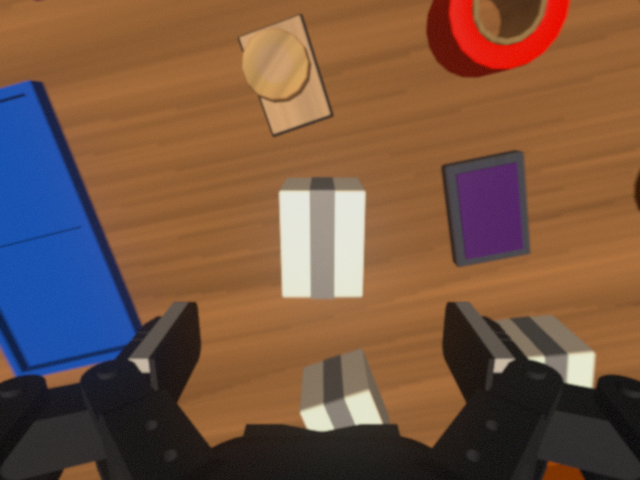

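The carton stands back upright at about (322,240). Next is C2.

Call:
send_rows(motion=[1, 0, 0, 0, -7, 1, 0, 0, 0, -7, 1, 0, 0, 0, -6.9, 1, -0.75, 3.3, 0, 0, 1, -0.75, 3.3, 0, 0, 1, -0.75, 3.3, 0, 0, 1, -0.72, 3.3, 0, 0, 1, 0, 0, 3, 0])

```text
time: 6.95
ee_pos: [694.9, -125.0, 120.2]
eef_rot: [2.029, 2.387, 0.008]
force: [1.1, 0.5, -0.3]
finger_gap: 0.999
```

Call:
send_rows(motion=[1, 0, 0, 3, 0, 1, 0, 0, 2, 0, 1, 0, 0, 0, 0, 1, 0, 0, 0, 0, 1, 0, 0, 0, 0])

```text
time: 7.45
ee_pos: [690.0, -124.5, 69.3]
eef_rot: [2.033, 2.391, 0.003]
force: [0.0, -1.0, -0.2]
finger_gap: 1.002
```

```bash
python3 -c "
from h import *
go('C2',36)
"
```

```text
t 7.5 pos [ 690.  -124.5   69.3] jaw 99.2 tilt [ 0.003 -0.001 -1.   ] F [ 0.02 -0.96 -0.16] gap 1.00 q6 -1.45
 turn deg 0.0  | shift cm unturned [ 0.03 -0.17  3.33]  | after turn [ 0.03 -0.17  3.33]
```

Call:
send_rows(motion=[1, 0, 0, 1.5, 0, 1, 0, 0, 1, 0, 1, 0, 0, 0.7, 0, 1, 0, 0, 0, 0, 0, 0, 0, 0, 0, 0, 0, 0, 0, 0, 0, 0, 0, 0, 0, 0, 0, 0, 0, 0])

```text
time: 8.25
ee_pos: [689.5, -124.5, 36.2]
eef_rot: [2.034, 2.392, 0.001]
force: [-0.3, -0.3, 2.9]
finger_gap: 0.555
```

Call:
send_rows(motion=[0, 0, 0, 0, 0, 0, 0, 0, 0, 0, 0, 0, 0, -1, 0, 0, 0, 0, -2, 0, 0, 0, 0, -2, 0, 0, 0, 0, -1, 0, 0, 0, 0, 0, 0, 0, 0, 0, 0, 0])

```text
time: 9.05
ee_pos: [688.1, -124.0, 94.0]
eef_rot: [-2.034, -2.391, 0.001]
force: [-1.0, 0.1, -5.2]
finger_gap: 0.556
```

```bash
python3 -c "
from h import *
go('C2',36)
from station import manip
im,d=manip.snapshot('wrist');cv2.imwrite('pics/w4.png',im)
go('C2',36)"
```

```text
t 9.1 pos [ 688.1 -124.    94. ] jaw 99.2 tilt [-0.002  0.001 -1.   ] F [-1.03  0.13 -5.22] gap 0.56 q6 -1.45
 turn deg 0.0  | shift cm unturned [-0.06  0.03  5.8 ]  | after turn [-0.06  0.03  5.8 ]
t 9.1 pos [ 687.9 -124.    93.5] jaw 99.2 tilt [-0.003  0.001 -1.   ] F [ 0.06 -1.03 -4.01] gap 0.56 q6 -1.45
 turn deg 0.0  | shift cm unturned [-0.06  0.06  5.75]  | after turn [-0.06  0.06  5.75]
```

View pics/w4.png

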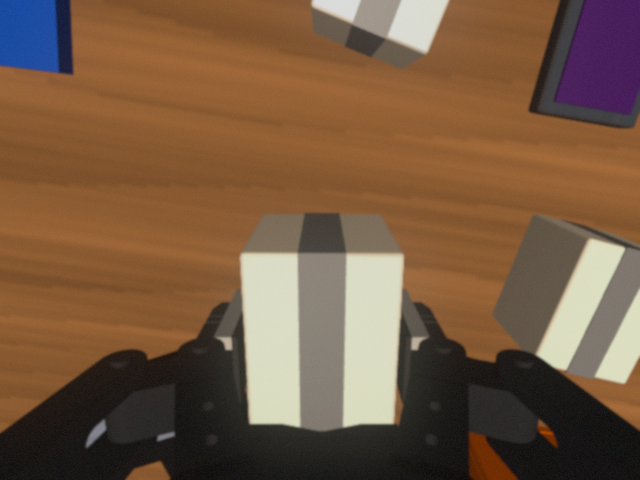

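Held square and reading about −4.6 N, so this is the full carton. It goes to blue pocket B1.

```bash
python3 -c "
from h import *
go('B1',105)"
```

```text
t 9.1 pos [ 687.9 -124.    93.5] jaw 99.2 tilt [-0.003  0.001 -1.   ] F [ 0.06 -1.03 -4.01] gap 0.56 q6 -1.45
 turn deg 7.1  | shift cm unturned [-16.6  -14.46  -1.13]  | after turn [-18.26 -12.29  -1.14]
```

Call:
send_rows(motion=[0, 0, 0, -0.6, 3.5, 0, 0, 0, -0.6, 3.6, 0, -2, -1.35, 0, 0, 0, -3.5, -2.35, 0, 0, 0, -4, -2.7, 0, 0, 0, -4, -2.7, 0, 0, 0, -3, -2, 0, 0, 0, -1.76, -1.19, 0, 0])

```text
time: 9.9
ee_pos: [569.8, -314.0, 106.1]
eef_rot: [-2.181, -2.258, 0.002]
force: [-0.4, 0.9, -4.8]
finger_gap: 0.558
```

Call:
send_rows(motion=[0, 0, 0, 0, 0, 0, 0, 0, 0, 0, 0, 0, 0, 1.5, 0, 0, 0, 0, 1.5, 0, 0, 0, 0, 1, 0, 0, 0, 0, 0, 0, 0, 0, 0, 0, 0])

```text
time: 10.6
ee_pos: [573.2, -311.1, 67.4]
eef_rot: [2.179, 2.263, -0.001]
force: [0.4, 0.1, -3.7]
finger_gap: 0.553
```

```bash
python3 -c "
from h import *
go('B1',40.5)
from station import manip
for n in ['wrist','scene']:
    im,d=manip.snapshot(n);cv2.imwrite(f'pics/{n}5.png',im)
"
```

```text
t 10.6 pos [ 573.2 -311.1   67.4] jaw 92.2 tilt [-0. -0. -1.] F [ 0.36  0.09 -3.75] gap 0.55 q6 -1.27
 turn deg 0.1  | shift cm unturned [ 0.02 -0.14  2.69]  | after turn [ 0.02 -0.14  2.69]
```

View pics/wrist5.png

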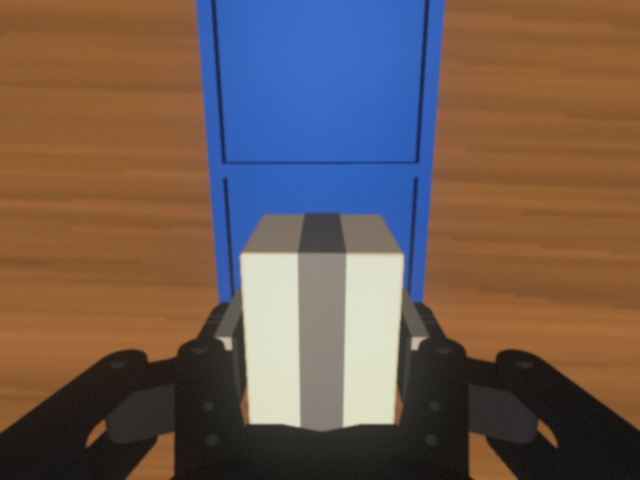

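View pics/scene5.png

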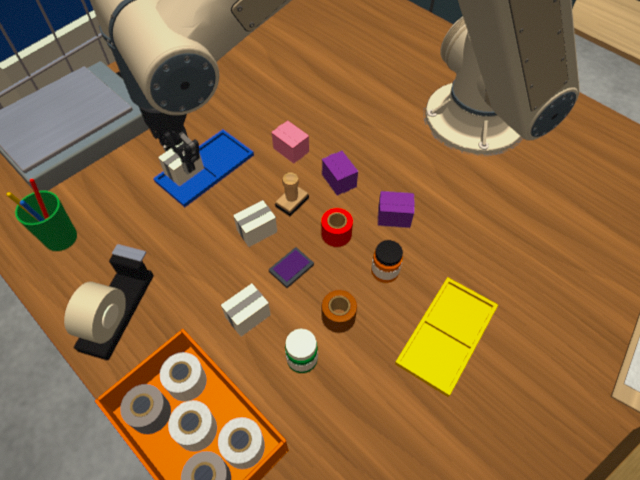

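The carton is over the pocket, square and centred (tray edges u≈210/430, carton middle u≈322). Lowering and releasing.

Call:
send_rows(motion=[0, 0, -0.1, 1, 0, 0, 0, 0, 0.8, 0, 0, 0, 0, 0.5, 0, 0, 0, 0, 0.3, 0, 0, 0, 0, 0.1, 0, 0, 0, 0, 0, 0, 0, 0, 0, 0, 0])

```text
time: 11.4
ee_pos: [572.1, -311.5, 40.4]
eef_rot: [2.179, 2.262, 0.0]
force: [-0.2, -0.5, -4.1]
finger_gap: 0.555
```

Call:
send_rows(motion=[1, 0, 0, 0, 0, 1, 0, 0, 0, 0, 1, 0, 0, 0, 0, 1, 0, 0, 0, 0, 1, 0, 0, -2, 0, 1, 0, 0, -4, 0, 1, 0, 0, -4, 0, 1, 0, 0, -2, 0])

```text
time: 12.2
ee_pos: [573.2, -312.3, 165.0]
eef_rot: [2.175, 2.258, 0.003]
force: [0.8, -0.5, 1.2]
finger_gap: 0.997
```

```bash
python3 -c "
from h import *
go('stamp',150)
from station import manip
im,d=manip.snapshot('wrist');cv2.imwrite('pics/w6.png',im)
"
```

```text
t 12.2 pos [ 573.2 -312.3  165. ] jaw 92.2 tilt [ 0.006 -0.003 -1.   ] F [ 0.79 -0.54  1.25] gap 1.00 q6 -1.27
 turn deg -4.2  | shift cm unturned [ 19.95 -10.71   1.38]  | after turn [20.69 -9.2   1.38]
```

View pics/w6.png

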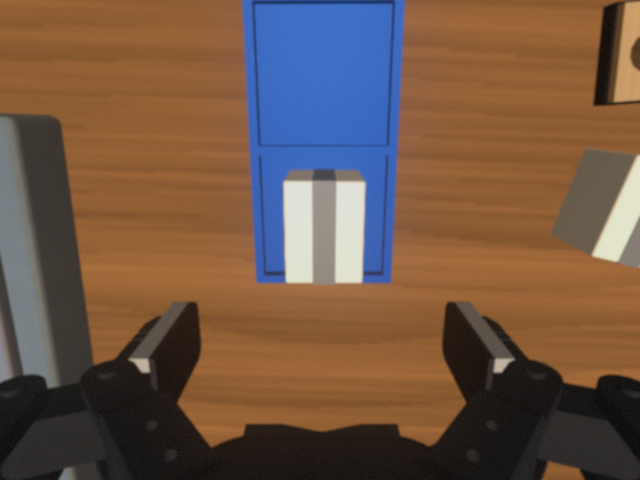

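Carton stands in the near pocket (upright, about (324,228)). On to the stamp.

Call:
send_rows(motion=[1, 0, 0, 0, -4.2, 1, 3.4, -1.5, 0, 0, 1, 3.5, -1.55, 0, 0, 1, 3.5, -1.55, 0, 0, 1, 3.5, -1.55, 0, 0, 1, 3.5, -1.55, 0, 0, 1, 3.3, -1.5, 0, 0, 1, 0, 0, 1, 0])

```text
time: 13.05
ee_pos: [456.8, -113.5, 151.7]
eef_rot: [2.09, 2.342, 0.004]
force: [1.1, -0.4, 1.2]
finger_gap: 0.999
```

Call:
send_rows(motion=[1, 0, 0, 3, 0, 1, 0, 0, 2.5, 0, 1, 0, 0, 0, 0, 1, 0, 0, 0, 0, 1, 0, 0, 0, 0])

```text
time: 13.55
ee_pos: [458.8, -116.2, 96.6]
eef_rot: [2.094, 2.339, 0.002]
force: [-0.6, -0.4, 0.6]
finger_gap: 1.0
```

```bash
python3 -c "
from h import *
go('stamp',41)
from station import manip
im,d=manip.snapshot('wrist');cv2.imwrite('pics/w7.png',im)
"
```

```text
t 13.6 pos [ 458.8 -116.2   96.6] jaw 96.3 tilt [ 0.002 -0.    -1.   ] F [-0.62 -0.42  0.56] gap 1.00 q6 -1.55
 turn deg -0.1  | shift cm unturned [-0.08 -0.02  5.56]  | after turn [-0.08 -0.02  5.56]
```

View pics/w7.png

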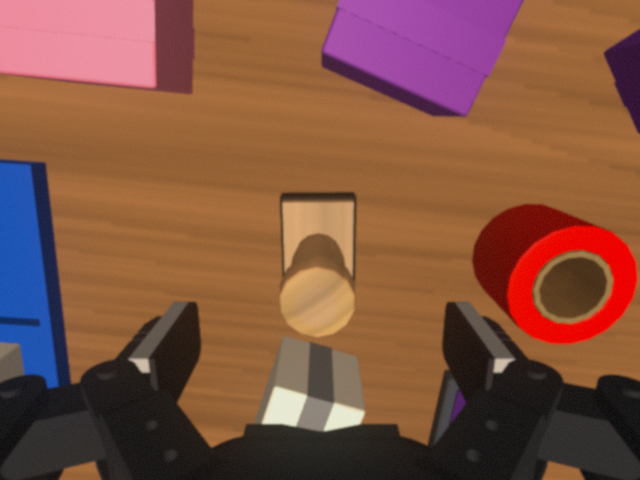

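The stamp handle is centred between the jaws (u≈317, jaw middle 322).

Call:
send_rows(motion=[1, -0.1, 0, 2, 0, 1, 0, 0, 2, 0, 1, 0, 0, 1.2, 0, 1, 0, 0, 0.4, 0, 0, 0, 0, 0, 0, 0, 0, 0, 0, 0, 0, 0, 0, 0, 0, 0, 0, 0, 0, 0])

```text
time: 14.4
ee_pos: [458.2, -116.8, 40.0]
eef_rot: [2.095, 2.34, 0.001]
force: [0.1, -0.4, 1.6]
finger_gap: 0.329
```

Call:
send_rows(motion=[0, 0, 0, 0, 0, 0, 0, 0, 0, 0, 0, 0, 0, 0, 0, 0, 0, 0, 0, 0, 0, 0, 0, 0, 0])

```text
time: 14.9
ee_pos: [458.3, -117.0, 40.0]
eef_rot: [2.094, 2.34, 0.001]
force: [-1.0, -0.5, 6.1]
finger_gap: 0.317
```

Call:
send_rows(motion=[0, 0, 0, -1, 0, 0, 0, 0, -2, 0, 0, 0, 0, -3, 0, 0, 0, 0, -3, 0, 0, 0, 0, -1, 0, 0, 0, 0, 0, 0, 0, 0, 0, 0, 0])

```text
time: 15.6
ee_pos: [456.9, -116.6, 138.2]
eef_rot: [-2.095, -2.339, 0.001]
force: [-1.1, -0.6, -1.8]
finger_gap: 0.315
```

```bash
python3 -c "
from h import *
go('Y1',150)
from station import manip
for n in ['wrist','scene']:
    im,d=manip.snapshot(n);cv2.imwrite(f'pics/{n}8.png',im)
"
```

```text
t 15.6 pos [ 456.9 -116.6  138.2] jaw 96.3 tilt [-0.002  0.001 -1.   ] F [-1.1  -0.6  -1.76] gap 0.32 q6 -1.54
 turn deg -4.5  | shift cm unturned [39.34  9.9  -1.16]  | after turn [38.44 12.95 -1.16]
```

View pics/wrist8.png

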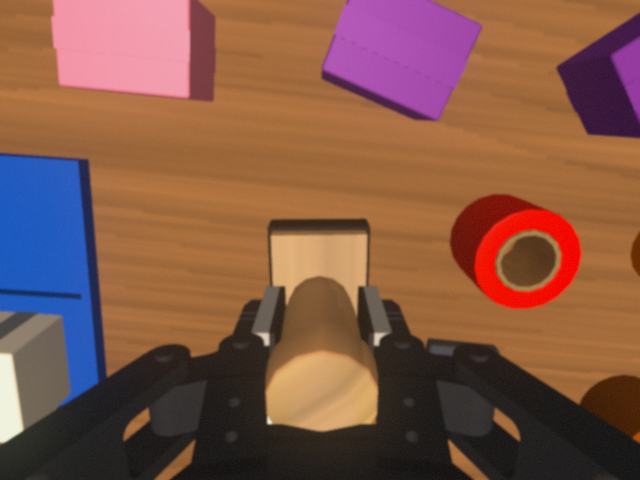

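View pics/scene8.png

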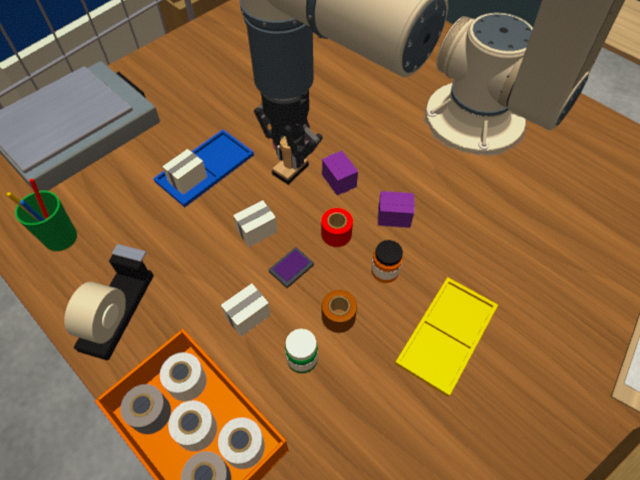

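The stamp hangs upright in the jaws. Carrying it to yellow pocket Y1.

Call:
send_rows(motion=[0, 0, 0, -2, -4.5, 0, 1.5, 0.5, -1, 0, 0, 3, 1, 0, 0, 0, 3.9, 1.32, 0, 0, 0, 4, 1.35, 0, 0, 0, 4, 1.35, 0, 0, 0, 4, 1.35, 0, 0, 0, 4, 1.35, 0, 0])

```text
time: 16.5
ee_pos: [492.0, 139.8, 168.0]
eef_rot: [-2.001, -2.42, 0.004]
force: [0.8, -0.2, -0.1]
finger_gap: 0.314
```

Call:
send_rows(motion=[0, 4, 1.35, 0, 0, 0, 4, 1.35, 0, 0, 0, 3, 1.01, 0, 0, 0, 2, 0.68, 0, 0, 0, 1, 0.34, 0, 0, 0, 0, 0, 2, 0, 0, 0, 0, 2, 0, 0, 0, 0, 0, 0])

```text
time: 17.3
ee_pos: [510.7, 282.9, 125.4]
eef_rot: [-2.002, -2.419, 0.012]
force: [-0.5, -0.2, -1.2]
finger_gap: 0.319
```

Call:
send_rows(motion=[0, 0, 0, 1, 0, 0, 0, 0, 2, 0, 0, 0, 0, 1, 0, 0, 0, 0, 0, 0, 0, 0, 0, 0, 0])

```text
time: 17.8
ee_pos: [513.3, 284.7, 90.0]
eef_rot: [2.001, 2.421, 0.001]
force: [-0.2, -0.0, -0.5]
finger_gap: 0.318
```

```bash
python3 -c "
from h import *
go('Y1',45)
from station import manip
im,d=manip.snapshot('wrist');cv2.imwrite('pics/w9.png',im)
"
```

```text
t 17.8 pos [513.3 284.7  90. ] jaw 100.8 tilt [ 0.001  0.    -1.   ] F [-0.22 -0.01 -0.46] gap 0.32 q6 -2.15
 turn deg 0.0  | shift cm unturned [ 0.08 -0.11  4.5 ]  | after turn [ 0.08 -0.11  4.5 ]
```

View pics/w9.png

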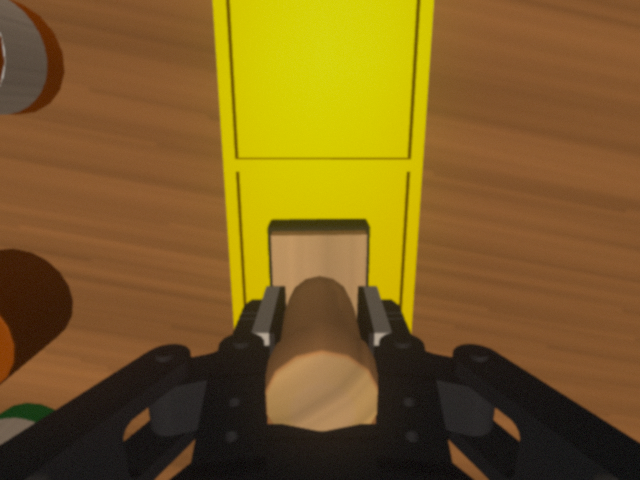

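Stamp is centred over the pocket (tray edges u≈230/420, base middle u≈318). Lowering it and releasing.

Call:
send_rows(motion=[0, 0, -0.1, 1.5, 0, 0, 0, 0, 1.5, 0, 0, 0, 0, 0.9, 0, 0, 0, 0, 0.4, 0, 0, 0, 0, 0.2, 0, 0, 0, 0, 0, 0, 0, 0, 0, 0, 0])

```text
time: 18.55
ee_pos: [512.2, 284.8, 45.0]
eef_rot: [2.001, 2.421, 0.002]
force: [-0.5, 0.9, -1.0]
finger_gap: 0.313
```

Call:
send_rows(motion=[1, 0, 0, 0, 0, 1, 0, 0, 0, 0, 1, 0, 0, 0, 0, 1, 0, 0, 0, 0, 1, 0, 0, 0, 0, 1, 0, 0, 0, 0, 1, 0, 0, -3, 0, 1, 0, 0, -4, 0])

```text
time: 19.35
ee_pos: [510.5, 283.4, 112.9]
eef_rot: [-2.001, -2.42, 0.009]
force: [-0.3, 1.1, -0.2]
finger_gap: 0.999
```

Call:
send_rows(motion=[1, 0, 0, -4, 0, 1, 0, 0, -1, 0, 1, 0, 0, 0, 0])

```text
time: 19.65
ee_pos: [512.7, 285.2, 166.4]
eef_rot: [2.001, 2.421, 0.007]
force: [0.1, -0.2, -0.5]
finger_gap: 1.0
```

```bash
python3 -c "
from h import *
go('amber',150)
from station import manip
im,d=manip.snapshot('wrist');cv2.imwrite('pics/w10.png',im)
"
```

```text
t 19.6 pos [512.7 285.2 166.4] jaw 100.8 tilt [ 0.003  0.003 -1.   ] F [ 0.07 -0.2  -0.46] gap 1.00 q6 -2.16
 turn deg 0.0  | shift cm unturned [-15.12  -9.65   1.57]  | after turn [-15.12  -9.65   1.57]
```

View pics/w10.png

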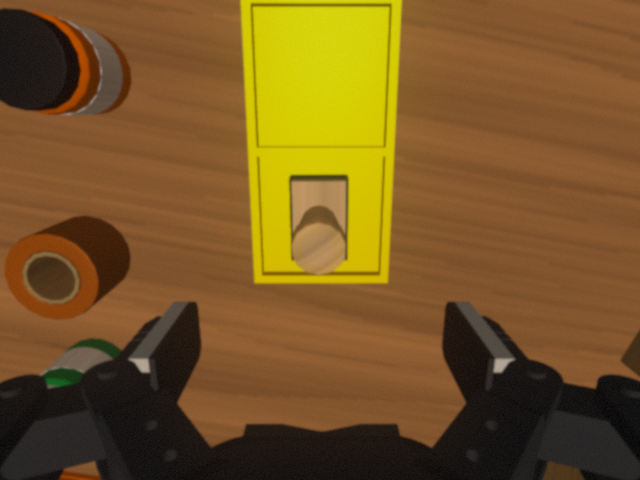

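Stamp stands in its pocket. Now the amber jar, with the jaw angle unchanged.

Call:
send_rows(motion=[1, -2, -1.28, 0, 0, 1, -3.6, -2.3, 0, 0, 1, -3.6, -2.3, 0, 0, 1, -3.6, -2.3, 0, 0, 1, -2.3, -1.47, 0, 0, 1, 0, 0, 2, 0, 1, 0, 0, 3, 0, 1, 0, 0, 1.5, 0])

```text
time: 20.5
ee_pos: [442.8, 116.6, 95.4]
eef_rot: [-2.002, -2.417, 0.009]
force: [-0.1, 0.2, -0.5]
finger_gap: 0.998
```

Call:
send_rows(motion=[1, 0, 0, 0, 0, 1, 0, 0, 0, 0, 1, 0, 0, 0, 0])

```text
time: 20.8
ee_pos: [445.8, 118.3, 99.8]
eef_rot: [2.001, 2.421, 0.001]
force: [-0.1, -0.3, 1.0]
finger_gap: 1.0
```

```bash
python3 -c "
from h import *
go('amber',42)
from station import manip
im,d=manip.snapshot('wrist');cv2.imwrite('pics/w11.png',im)
"
```

```text
t 20.8 pos [445.8 118.3  99.8] jaw 100.8 tilt [ 0.001  0.    -1.   ] F [-0.14 -0.25  0.99] gap 1.00 q6 -1.98
 turn deg 0.0  | shift cm unturned [0.02 0.05 5.78]  | after turn [0.02 0.05 5.78]
```

View pics/w11.png

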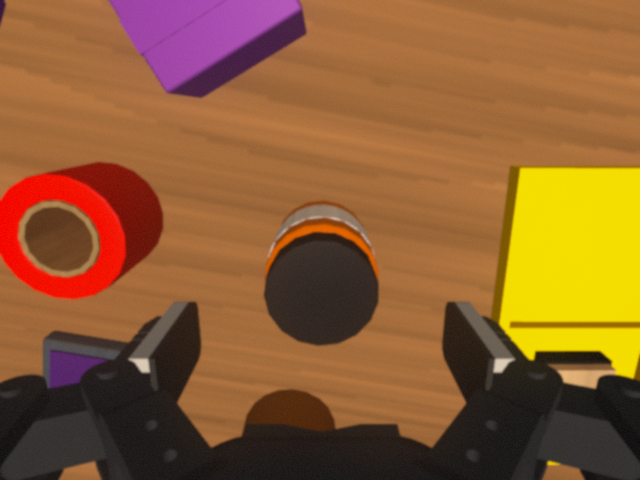

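The jar is centred between the jaws (u≈321).

Call:
send_rows(motion=[1, 0, 0, 2, 0, 1, 0, 0, 2, 0, 1, 0, 0, 1.3, 0, 1, 0, 0, 0.5, 0, 1, 0, 0, 0, 0, 0, 0, 0, 0, 0, 0, 0, 0, 0, 0, 0, 0, 0, 0, 0])

```text
time: 21.65
ee_pos: [446.0, 118.3, 42.4]
eef_rot: [2.001, 2.421, 0.002]
force: [-1.4, 0.6, 2.7]
finger_gap: 0.592
```

Call:
send_rows(motion=[0, 0, 0, 0, 0, 0, 0, 0, 0, 0, 0, 0, 0, 0, 0, 0, 0, 0, 0, 0])

```text
time: 22.05
ee_pos: [446.0, 118.3, 42.4]
eef_rot: [2.001, 2.421, 0.002]
force: [-1.6, -0.2, 6.3]
finger_gap: 0.595
```

Call:
send_rows(motion=[0, 0, 0, -1, 0, 0, 0, 0, -2, 0, 0, 0, 0, -2, 0, 0, 0, 0, -1, 0, 0, 0, 0, 0, 0, 0, 0, 0, 0, 0])

```text
time: 22.65
ee_pos: [444.9, 117.9, 100.8]
eef_rot: [-2.002, -2.42, 0.001]
force: [-0.1, -0.3, -1.4]
finger_gap: 0.597
```

```bash
python3 -c "
from h import *
go('Y2',105)
"
```

```text
t 22.6 pos [444.9 117.9 100.8] jaw 100.8 tilt [-0.001  0.    -1.   ] F [-0.09 -0.33 -1.36] gap 0.60 q6 -1.98
 turn deg 0.0  | shift cm unturned [15.19  0.53 -0.41]  | after turn [15.19  0.53 -0.41]
```

Call:
send_rows(motion=[0, 1.5, 0.05, -0.4, 0, 0, 3, 0.11, 0, 0, 0, 4, 0.14, 0, 0, 0, 3.5, 0.12, 0, 0, 0, 2.2, 0.08, 0, 0, 0, 1, 0.03, 0, 0, 0, 0, 0, 0, 0, 0, 0, 0, 0, 0])

```text
time: 23.45
ee_pos: [421.7, 267.5, 104.5]
eef_rot: [-2.002, -2.421, 0.003]
force: [0.8, 0.5, -1.0]
finger_gap: 0.593
```

Call:
send_rows(motion=[0, 0, 0, 1.5, 0, 0, 0, 0, 1.5, 0, 0, 0, 0, 0, 0, 0, 0, 0, 0, 0])

```text
time: 23.85
ee_pos: [422.3, 267.4, 75.4]
eef_rot: [2.003, 2.42, -0.001]
force: [-1.2, 0.3, -0.9]
finger_gap: 0.591
```

```bash
python3 -c "
from h import *
go('Y2',46.8)
from station import manip
im,d=manip.snapshot('wrist');cv2.imwrite('pics/w12.png',im)
"
```

```text
t 23.9 pos [422.3 267.4  75.4] jaw 100.8 tilt [-0.    -0.001 -1.   ] F [-1.22  0.35 -0.86] gap 0.59 q6 -2.26
 turn deg -0.0  | shift cm unturned [ 0.08 -0.04  2.86]  | after turn [ 0.08 -0.04  2.86]
```

View pics/w12.png

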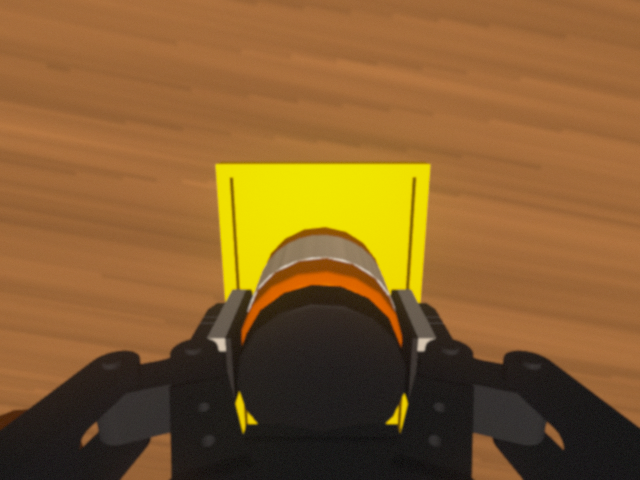

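Jar is centred over the free pocket (tray edges u≈218/430, jar u≈322).

Call:
send_rows(motion=[0, 0, 0, 1, 0, 0, 0, 0, 1, 0, 0, 0, 0, 0.6, 0, 0, 0, 0, 0.25, 0, 0, 0, 0, 0, 0, 0, 0, 0, 0, 0, 0, 0, 0, 0, 0])

```text
time: 24.6
ee_pos: [422.1, 268.4, 46.7]
eef_rot: [2.002, 2.421, 0.0]
force: [0.6, -0.3, -0.9]
finger_gap: 0.591
```

Call:
send_rows(motion=[1, 0, 0, 0, 0, 1, 0, 0, 0, 0, 1, 0, 0, 0, 0, 1, 0, 0, 0, 0, 1, 0, 0, 0, 0, 1, 0, 0, -3, 0, 1, 0, 0, -4, 0, 1, 0, 0, -4, 0])

```text
time: 25.4
ee_pos: [421.7, 267.9, 157.9]
eef_rot: [2.002, 2.421, -0.002]
force: [1.3, 0.7, -0.8]
finger_gap: 1.003
```

Call:
send_rows(motion=[1, 0, 0, 0, 0])

```text
time: 25.5
ee_pos: [424.8, 270.5, 162.7]
eef_rot: [1.999, 2.42, 0.018]
force: [1.2, 0.2, -0.1]
finger_gap: 1.001
```

```bash
python3 -c "
from h import *
go('brown',155)
from station import manip
im,d=manip.snapshot('wrist');cv2.imwrite('pics/w13.png',im)
"
```

```text
t 25.5 pos [424.8 270.5 162.7] jaw 100.9 tilt [ 0.009  0.007 -1.   ] F [ 1.24  0.18 -0.11] gap 1.00 q6 -2.26
 turn deg 0.0  | shift cm unturned [-17.4   11.84   0.8 ]  | after turn [-17.4   11.84   0.8 ]
```

View pics/w13.png

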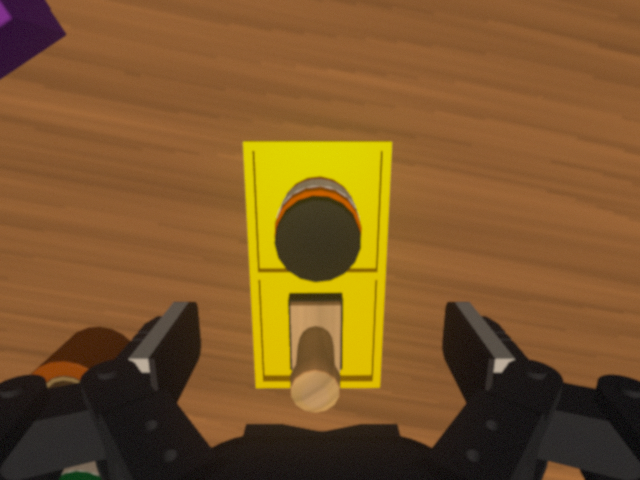

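Both yellow pockets are filled and upright. Now the brown tape.

Call:
send_rows(motion=[1, -2, 1.36, 0, 0, 1, -3, 2.04, 0, 0, 1, -3.5, 2.38, 0, 0, 1, -3.5, 2.38, 0, 0, 1, -3, 2.04, 0, 0, 1, -2.1, 1.43, 0, 0, 1, 0, 0, 2, 0, 1, 0, 0, 3, 0])

```text
time: 26.35
ee_pos: [569.5, 121.5, 106.3]
eef_rot: [2.003, 2.419, 0.003]
force: [1.3, 0.5, -0.3]
finger_gap: 0.998
```

Call:
send_rows(motion=[1, 0, 0, 2, 0, 1, 0, 0, 0, 0, 1, 0, 0, 0, 0, 1, 0, 0, 0, 0])

```text
time: 26.75
ee_pos: [569.1, 122.6, 88.0]
eef_rot: [2.001, 2.421, 0.003]
force: [-0.4, 0.2, 0.2]
finger_gap: 1.004
```

```bash
python3 -c "
from h import *
go('brown',36)
from station import manip
im,d=manip.snapshot('wrist');cv2.imwrite('pics/w14.png',im)
"
```

```text
t 26.8 pos [569.1 122.6  88. ] jaw 100.9 tilt [ 0.002  0.001 -1.   ] F [-0.35  0.2   0.25] gap 1.00 q6 -1.86
 turn deg 0.0  | shift cm unturned [-0.15  0.46  5.2 ]  | after turn [-0.15  0.46  5.2 ]
```

View pics/w14.png

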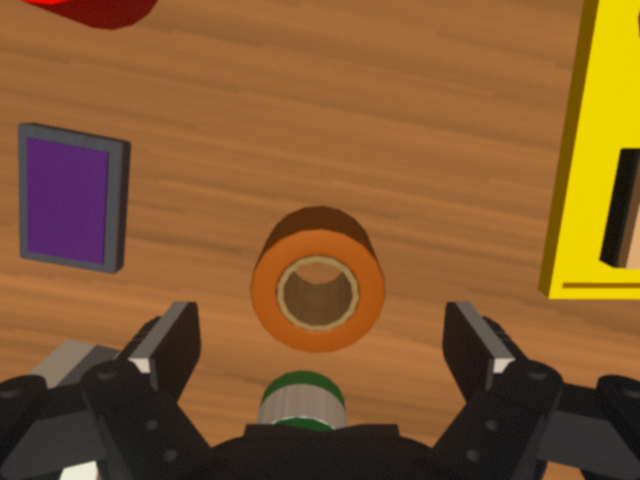

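Tape is at u≈318, 1.5 mm off centre as computed; correcting and descending.

Call:
send_rows(motion=[1, -0.15, 0.4, 0, 0, 1, 0, 0, 1.5, 0, 1, 0, 0, 1.8, 0, 1, 0, 0, 1.3, 0, 1, 0, 0, 0.6, 0, 1, 0, 0, 0, 0, 0, 0, 0, 0, 0, 0, 0, 0, 0, 0])

```text
time: 27.6
ee_pos: [573.2, 121.7, 35.7]
eef_rot: [2.001, 2.421, 0.002]
force: [-0.9, -1.0, 7.2]
finger_gap: 0.695
```

Call:
send_rows(motion=[0, 0, 0, 0, 0, 0, 0, 0, 0, 0, 0, 0, 0, 0, 0, 0, 0, 0, 0, 0, 0, 0, 0, 0, 0])

```text
time: 28.1
ee_pos: [573.5, 121.8, 36.1]
eef_rot: [2.0, 2.42, 0.003]
force: [-0.1, -0.4, 6.1]
finger_gap: 0.683
```

Call:
send_rows(motion=[0, 0, 0, -1, 0, 0, 0, 0, -2, 0, 0, 0, 0, -3, 0, 0, 0, 0, -3, 0, 0, 0, 0, -2, 0, 0, 0, 0, -1, 0, 0, 0, 0, 0, 0, 0, 0, 0, 0, 0])

```text
time: 28.9
ee_pos: [571.8, 121.4, 153.5]
eef_rot: [-2.001, -2.42, 0.003]
force: [-1.2, -1.0, -1.0]
finger_gap: 0.682
```

```bash
python3 -c "
from h import *
go('B2',155)
from station import manip
im,d=manip.snapshot('wrist');cv2.imwrite('pics/w15.png',im)
"
```

```text
t 28.9 pos [571.8 121.4 153.5] jaw 100.8 tilt [-0.002 -0.    -1.   ] F [-1.19 -1.01 -1.02] gap 0.68 q6 -1.86
 turn deg 8.7  | shift cm unturned [-41.08 -17.21  -0.12]  | after turn [-43.21 -10.79  -0.13]
```

View pics/w15.png

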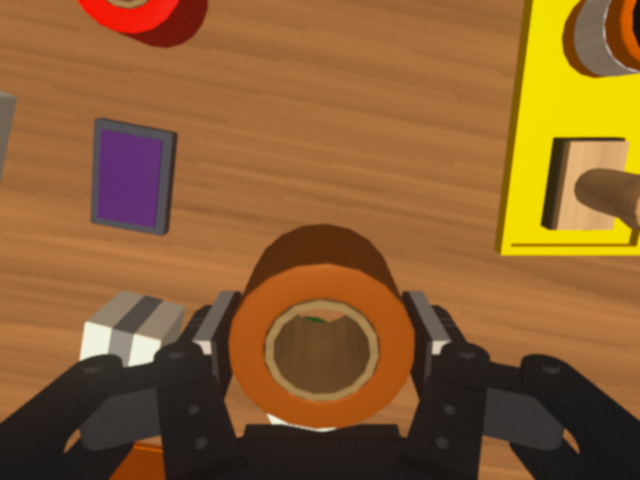

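Tape held level. Carrying it to blue pocket B2.

Call:
send_rows(motion=[0, 0, 0, 0, 4.3, 0, 0, 0, 0, 4.4, 0, -1.5, -0.37, 0, 0, 0, -3, -0.75, 0, 0, 0, -4, -1, 0, 0, 0, -4, -1, 0, 0, 0, -4, -1, 0, 0, 0, -4, -1, 0, 0])

```text
time: 29.75
ee_pos: [527.5, -87.3, 153.9]
eef_rot: [-2.177, -2.263, 0.002]
force: [0.4, -0.3, -1.8]
finger_gap: 0.683
```

Call:
send_rows(motion=[0, -4, -1, 0, 0, 0, -4, -1, 0, 0, 0, -4, -1, 0, 0, 0, -4, -1, 0, 0, 0, -3.5, -0.87, 0, 0, 0, -2, -0.5, 0, 0, 0, -1.2, -0.3, 0, 0, 0, 0, 0, 0, 0])

```text
time: 30.55
ee_pos: [479.7, -315.4, 153.9]
eef_rot: [-2.18, -2.26, 0.001]
force: [-0.2, 0.6, -1.6]
finger_gap: 0.684
```

Call:
send_rows(motion=[0, 0, 0, 1.5, 0, 0, 0, 0, 3, 0, 0, 0, 0, 2.5, 0, 0, 0, 0, 1, 0, 0, 0, 0, 0, 0, 0, 0, 0, 0, 0, 0, 0, 0, 0, 0])

```text
time: 31.25
ee_pos: [481.9, -314.5, 76.4]
eef_rot: [2.177, 2.261, 0.001]
force: [0.2, -0.8, -0.6]
finger_gap: 0.681
```

```bash
python3 -c "
from h import *
go('B2',40.4)
from station import manip
im,d=manip.snapshot('wrist');cv2.imwrite('pics/w16.png',im)
"
```

```text
t 31.2 pos [ 481.9 -314.5   76.4] jaw 92.2 tilt [ 0.003 -0.001 -1.   ] F [ 0.18 -0.85 -0.64] gap 0.68 q6 -1.23
 turn deg 0.1  | shift cm unturned [ 0.02 -0.22  3.6 ]  | after turn [ 0.02 -0.22  3.6 ]
```

View pics/w16.png

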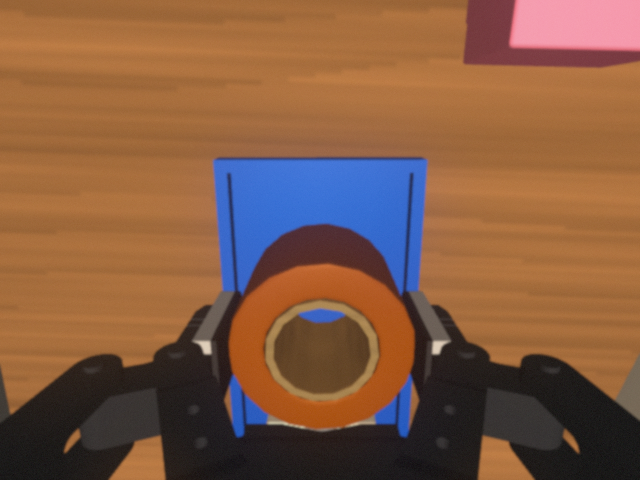

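Tape is over the second pocket, centred (tray edges u≈218/424, tape u≈322).

Call:
send_rows(motion=[0, 0, -0.15, 1.2, 0, 0, 0, 0, 1.2, 0, 0, 0, 0, 0.8, 0, 0, 0, 0, 0.35, 0, 0, 0, 0, 0, 0, 0, 0, 0, 0, 0, 0, 0, 0, 0, 0])

```text
time: 32.0
ee_pos: [478.6, -314.1, 40.0]
eef_rot: [-2.178, -2.262, 0.002]
force: [-4.1, 4.0, 10.3]
finger_gap: 0.682
```

Call:
send_rows(motion=[1, 0, 0, 0, 0, 1, 0, 0, 0, 0, 1, 0, 0, 0, 0, 1, 0, 0, 0, 0, 1, 0, 0, -1.5, 0, 1, 0, 0, -4, 0, 1, 0, 0, -4, 0, 1, 0, 0, -4, 0])

```text
time: 32.8
ee_pos: [479.1, -314.3, 175.6]
eef_rot: [-2.18, -2.262, 0.0]
force: [0.4, -1.4, -0.9]
finger_gap: 0.994
```

Call:
send_rows(motion=[1, 0, 0, -4, 0, 1, -3, 3, -4, 0, 1, -4, 3, 0, 0, 1, -4, 3, 0, 0, 1, -4, 3, 0, 0, 1, 0, 0, 0, 0, 1, 0, 0, 0, 0])

```text
time: 33.5
ee_pos: [600.2, -455.3, 243.9]
eef_rot: [-2.177, -2.257, 0.002]
force: [-0.9, 0.1, 0.9]
finger_gap: 1.002
```

Run:
```python
from station import manip
from h import *
go('B2',200)
for n in ["scene","top"]:
    im,d=manip.snapshot(n); cv2.imwrite(f"pics/{n}20.png",im); np.savez(f"pics/{n}20.npz",im=im,d=d)
for n in ["top","scene"]:
    z=np.load(f"pics/{n}20.npz");im,d=z['im'],z['d'];p=manip.camera_params(n)
    W=cloud(d,p); x,y,zz=W[...,0],W[...,1],W[...,2]
    m=((d>0)&(x>240)&(x<740)&(abs(y)<400)&(zz>28)&(zz<100)).astype(np.uint8)
    k,l,s,c=cv2.connectedComponentsWithStats(m)
    for i in range(1,k):
        if s[i,4]<60: continue
        q=l==i; top=np.percentile(zz[q],95); t=q&(zz>top-6)
        print(n,np.round(c[i]),s[i,4],"top %.1f"%top,"rect",rect(W[t][:,:2]))
```

```text
t 33.5 pos [ 600.2 -455.3  243.9] jaw 92.1 tilt [-0.005  0.003 -1.   ] F [-0.94  0.07  0.88] gap 1.00 q6 -1.09
 turn deg -0.0  | shift cm unturned [ 14.5  -11.5    4.49]  | after turn [ 14.5  -11.49   4.49]
top [318. 160.] 676 top 54.0 rect (array([683. ,   7.3]), array([48., 64.]), 84.9)
top [262. 165.] 517 top 73.2 rect (array([669.9, 129.4]), array([47.2, 46.5]), 33.2)
top [457. 207.] 251 top 57.9 rect (array([ 572.8, -291.7]), array([23.7, 67.5]), 72.2)
top [375. 219.] 692 top 53.6 rect (array([ 553.4, -116.6]), array([47.9, 64.6]), 78.6)
top [188. 235.] 218 top 86.4 rect (array([512.1, 282.5]), array([27. , 27.3]), 74.2)
top [320. 262.] 334 top 51.3 rect (array([456.5,   1. ]), array([47.2, 58.5]), 27.0)
top [196. 278.] 551 top 77.0 rect (array([421.9, 267.5]), array([46.2, 46.4]), 12.0)
top [413. 302.] 94 top 53.8 rect (array([ 373.1, -196.7]), array([17.6, 22.9]), 63.7)
top [290. 316.] 322 top 53.9 rect (array([344.8,  53.5]), array([38.1, 63.1]), 40.0)
scene [290. 137.] 762 top 51.3 rect (array([ 363.3, -221.6]), array([50.2, 69. ]), 0.7)
scene [218. 144.] 671 top 52.7 rect (array([ 480.3, -311.6]), array([59.6, 59. ]), 83.9)
scene [183. 168.] 909 top 55.0 rect (array([ 571.9, -310.1]), array([65.7, 52.3]), 2.8)
scene [339. 169.] 816 top 51.6 rect (array([351.9, -87.3]), array([68.1, 49.6]), 74.5)
scene [396. 205.] 914 top 51.5 rect (array([342.2,  52.4]), array([51.3, 63.4]), 39.4)
scene [254. 220.] 972 top 51.2 rect (array([ 554.2, -115. ]), array([50.8, 65. ]), 78.0)
scene [336. 224.] 751 top 49.2 rect (array([452.4,   0.6]), array([59.5, 58.3]), 21.4)
scene [245. 307.] 1234 top 51.4 rect (array([684. ,   9.4]), array([49.6, 64.4]), 84.1)
scene [465. 303.] 1052 top 75.1 rect (array([423.1, 269.3]), array([46.9, 46.8]), 34.3)
scene [301. 349.] 1040 top 71.2 rect (array([671. , 131.8]), array([46.9, 47.2]), 82.3)
scene [440. 343.] 475 top 84.4 rect (array([512.7, 285.3]), array([29. , 27.8]), 35.0)
```

View pics/scene20.png

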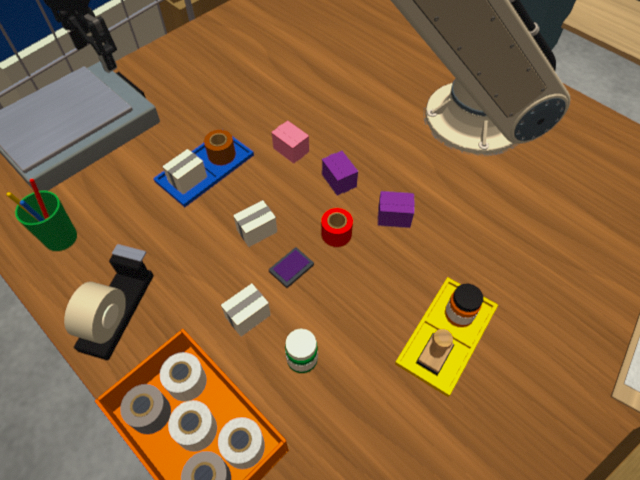

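View pics/top20.png

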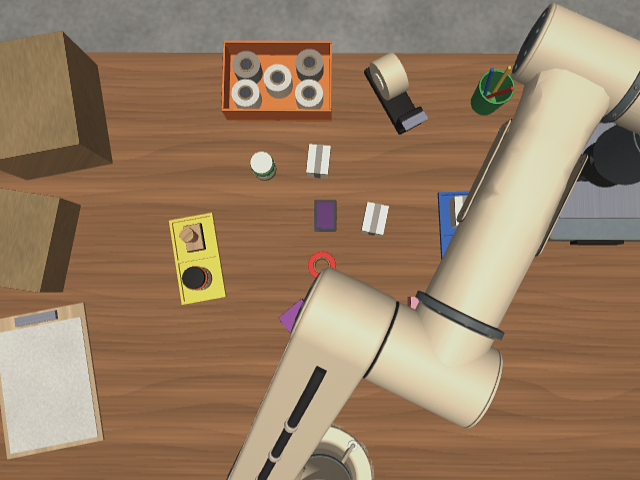

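Everything is where it should be: tops and centres match the pocket floors in the scene view, and the bystanders and the empty carton I lifted haven't moved. The arm is clear, so I'm handing in.

```bash
python3 -c "
from station import manip
print(manip.state()['force'],abs(manip.state()['joint_velocities']).max())
print(manip.close_job())"
```

```text
[-0.62157158  0.35696487  0.42285471] 0.05590183824185182
the job is handed in; nothing more can be done
None
```

Both kits are made up and the job is handed in, at about 33.6 s on the robot's clock. No verdict came back.

- **Cartons:** The first carton lifted read about 1 N, so it was empty, and I put it back where it stood. The second read about 4–5 N, so it was the full one. I never lifted the third.
- **Blue tray:** The full carton and the brown tape are each within about 3 mm of their pocket centres. The tops measure 55.0 and 52.7 mm, which fits standing on the 4 mm floor.
- **Yellow tray:** The stamp and the amber jar are each within about 3 mm of their pocket centres. The tops measure 84.4 and 75.1 mm, so both stand on the floor upright.
- **Left in place:** The two empty cartons, the red tape and the green jar measure within about 2 mm of their starting positions. The top camera's red tape reading was off by about 5 mm because the arm partly covered it; the scene camera shows no movement.

In the final top picture the arm also hid most of the blue tray, so that tray was checked with the scene camera only. While the brown tape was being set down, the force reading briefly reached about 10 N as it touched the floor, well under the limits. The last force reading was within noise of zero, with the gripper open and clear.

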